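# Shut the marked gas valve under the sliding cover

## Robot

A 6-joint arm with a two-finger parallel gripper is mounted at the origin on the work surface. World frame = base frame: x ahead of the robot, y to its left, z up, the work surface at z = 0. Lengths are in m, angles in rad, forces in N, time in s.
With the tool pointing down it reaches from about 0.375 to 0.9 m from the base axis. Payload 3.1 kg.
Tool frame: the origin (TCP) lies midway between the tips of the shut fingers; the grasp point (between the pads) lies 19 mm behind it; x points along the fingers, y is the direction in which the jaws open and shut, and the axes are right-handed (so a half turn about x gives the same grasp; the last joint's range is limited). The gripper opens to 87 mm and grips with 3 to 60 N. Pads are 19 mm wide; open, the fingers measure 117 mm over their backs; the gripper's body (75 mm by 190 mm) begins 51 mm behind the grasp point.
Start: joints at [0.971, 0.527, 1.433, -0, 1.181, -0.178], TCP at [0.256, 0.57, 0.223] pointing down, gripper open.
Joint ranges: [-3.08, 3.08], [-0.75, 2.2], [0.22, 2.44], [-1.43, 4.57], [0, 2.65], [-2.85, 2.85]. Speed limits (rad/s): [2.79, 2.79, 3.14, 3.14, 3.14, 3.14].

## Interface

Orientations are given as a unit quaternion [x, y, z, w].
In Python, from rig import get_obs, imaging, robot gives the robot as it stands.
- The arm moves only by the shell command python3 -m inch 'ROWS' [FORCE]. ROWS is JSON, a list of rows, each a list of 3 entries, a list of its own where there are three numbers: the finger opening in mm, from 0 to 87, then the shift along the tool's x, y, z in mm, then the turn, a rotation vector about the tool's x, y, z in degrees. In form: [[grip, [dx, dy, dz], [wx, wy, wz]], ...]. A call has 1 to 12 rows; each row shifts and turns the pose as measured when the row begins, along the tool's axes as they then stand; what a row does not reach is not made up. A row lasts 1/8 s, in which the tool goes at most 62.5 mm and 10.7 degrees, less where a joint would pass 70% of its speed; a pose out of reach is approached as far as the arm can. A call with a gripper value outside its range is refused whole. The fingers move at their own pace and stop on an object; FORCE is the grip in N (left out, the last holds). Time passes only in rows, so rows that do not move let the fingers close. It gives the time, the measured TCP pose, the force and the opening at its end, in the units of the state.
- get_obs(): the state, without advancing time (a new reading comes with each control period).
- imaging.camera(name): name is "side" or "top" or "wrist"; returns the picture (384x512x3 uint8, red, green, blue); there is no depth.
- imaging.camera_params(name): a dict with "camera_matrix" (3x3 intrinsics, pixels), "xyz" and "rotation" of the camera in the world. Camera axes: x right, y down, z forward; pixel columns grow to the right and rows downward; lengths in m; the calibration is good to about 2 mm. A picture is of the moment at which its call begins: read the wrist's pose just before it. camera_params takes no time and is no camera call; for the wrist camera it gives the pose at the moment of the call.
- robot.hand_in(): hands the job in, once; it reports no verdict.
Trained networks look in the newest picture that a camera, given by its name, has taken for a name from the list of things; names that differ only in an ending like _2 or _b are one class to them, and where a whole thing is asked for, a point or a joint stands for the part that bears it (a point fixed in the world has none). Each returns a list of dicts, best first, with "confidence" (0 to 1); they miss things now and then, are a little off and sometimes report something else, mostly with a low value. They report only what shows in the picture. A call takes as long as a camera call.
- imaging.cut_out(camera, target): "pixels" (384x512 bool, what is visible of it) and "box" ([centre column, centre row, width, height] in pixels, round what is visible of it).
- imaging.tip_of(camera, target): "pixel" ([column, row] in pixels: a listed point, or the origin of a listed thing).
The state is a dict: "time": time; "q": joint angles; "joint_velocities": joint speeds; "joint_torque": joint torques, N m; "position": TCP position; "tool_rot": TCP orientation; "ft_force": force on the tool from outside, world axes, zero at the start; "moment": the same for the moment, N m; "grip_width": finger opening in m.
Only numpy, scipy, OpenCV 4.12 (cv2) and the standard library are available. Lean on these libraries where they do the work, as an engineer would, in place of code of your own. Each camera call takes 0.05 s, during which the arm holds its last target. There are 200 camera calls.

## Task

Push the aluminium cover of the grey valve box aside along its guides, by its upright tab, all the way to its stop over the closed half of the box; then reach into the opening and push the marked lever, the one with the round disc at its end, a quarter turn until it is fully shut, across its pipe. Only push: nothing is to be lifted, the plain lever stays as it is and the jar, the tube offcut and the wrench are left alone. Finish with the cover still fully open and the hand clear.

Things in the scene. Friction and masses are not known exactly. Their poses are not given: they have to be found in the camera images.
- valve_box: Fixed grey steel box, 192 mm (its x) by 530 mm (its y) by 86 mm high; origin at the centre of its underside, on the bench; z up. Its -y half is an open well, x -70 to +70, y -255 to 0, floor at z 4, in which the two valves stand; its +y half (y 0 to 255) is closed by a fixed deck, top at z 74. The cover lies on ledges at z 78 between guide lips (inner faces at x +-84, lips 8 mm high), with end stops of the same height at y +-255.
- cover: Loose aluminium cover plate, 162 mm (x) by 260 mm (y) by 4 mm, about 0.5 kg, lying on the ledges of the box and free to slide along the box's y; origin at the centre of its underside, axes parallel to those of the box. At its middle stands a push tab, 100 mm (x) by 8 mm (y), whose top is 34 mm above the origin. At the start it covers all or nearly all of the well (box y about -125 to -100); against its stop its origin is at box y +125. Some 2 to 5 N moves it.
- marked_lever (a joint): Angle of the marked lever: 0 = open, lying along its pipe and pointing to the box's -x; 1.571 = shut at its stop, pointing to the box's -y. It turns anticlockwise seen from above as it shuts, stays where it is left and takes about 2 to 4 N at its end. It begins somewhere between 0 and 0.3.
- marked_tip (a point): Centre of the disc at the end of the marked lever, half-way up: disc 28 mm across, 16 mm high, its centre 55 mm from the turning axis; overall the lever reaches 69 mm from the axis. The bar between is 11 mm wide and 16 mm high. Lever and disc are orange; their top is 62 mm and their underside 46 mm above the bench; below, only the pipe, whose top is 37 mm above the bench (41 mm at the valve's brass body within 25 mm of the axis).
- marked_axis (a point): Point on the vertical turning axis of the marked lever, at the lever's mid-height, 54 mm above the bench. Either at box x +30, y -60 or at box x +30, y -158; the plain valve is at the other place.
- plain_lever (a joint): Angle of the plain lever, as for the marked one; it must be left as it is found (0 to 0.3).
- plain_tip (a point): Point on the plain lever 55 mm from its turning axis, half-way up. This lever is a straight orange bar 11 mm wide, 16 mm high, reaching 64 mm from its axis, with no disc; same heights as the marked one.
- plain_axis (a point): Point on the vertical turning axis of the plain lever, at the lever's mid-height.
- jar_mid (a point): Bystander: centre of a standing jar with a black cap, 64 mm across, 85 mm high, beyond the far side of the box.
- tube_mid (a point): Bystander: centre of a standing dark steel tube offcut, 48 mm across, 75 mm high, off the box's -y end.
- wrench: Bystander: wrench lying flat, 170 mm long, off the box's +y end; origin at its middle, underneath.

How it is judged:
On the way, in this order (a step that is already met when the one before it is completed fails the run):
1. the cover is at its stop and the marked lever is still open (y of cover in the frame of valve_box above 0.108 m and value of joint marked_lever below 0.45 rad), for 0.2 s.
2. the marked lever is pushed shut (value of joint marked_lever above 1.48 rad), for 0.2 s.
At the end, for the whole second after the job is handed in: The marked lever is within 0.09 rad (5 degrees) of its shut stop and at rest; the cover lies flat in its guides, within about 17 mm of its stop; the plain lever's end is within 12 mm of where it was (value of joint marked_lever above 1.48 rad and velocity of joint marked_lever below 0.05 rad/s and y of cover in the frame of valve_box above 0.108 m and z of cover in the frame of valve_box between 0.074 and 0.082 m and linear speed of cover below 0.01 m/s and distance of plain_tip from where it was at the start of the episode below 0.012 m); the robot touches nothing.
It fails at once if the cover is lifted (over 12 mm) or tipped out of its guides (z of cover in the frame of valve_box above 0.09 m or angle between cover's own z axis and vertical above 0.12 rad).
It fails at once if the plain lever is moved by more than 15 mm at its end (distance of plain_tip from where it was at the start of the episode above 0.015 m).
It fails at once if a bystander is moved by more than 20 mm (distance of any of jar_mid, tube_mid, wrench from where it was at the start of the episode above 0.02 m).
It also fails if it takes over 54 s, if anything falls off the work surface, if the arm or the gripper's body presses on something with over 40 N, if the wrist force passes 120 N, or if a joint passes its speed limit or range.

## Working session

There is one attempt and no reset: what is moved stays moved. The work goes in short steps, Python scripts to look and compute and a shell command to move; the robot and the scene stay as the last step left them, time stands still between calls to the robot, and variables do not carry over. Pictures are saved under pics/ and viewed, about 8 in all and at most 12, crops included, and the job is handed in when it is done.

```bash
ls; mkdir -p pics; cat > h.py <<'E'
import numpy as np, cv2
from rig import get_obs, imaging, robot
from scipy.spatial.transform import Rotation as R
def ray(cam,px):
    p=imaging.camera_params(cam);K=np.array(p["camera_matrix"]);Rm=np.array(p["rotation"])
    if Rm.shape!=(3,3): Rm=R.from_quat(Rm).as_matrix()
    d=Rm@np.linalg.inv(K)@np.array([px[0],px[1],1.]);return np.array(p["xyz"]),d
def at(cam,px,z):
    o,d=ray(cam,px);return o+d*(z-o[2])/d[2]
def proj(cam,P):
    p=imaging.camera_params(cam);K=np.array(p["camera_matrix"]);Rm=np.array(p["rotation"])
    if Rm.shape!=(3,3): Rm=R.from_quat(Rm).as_matrix()
    v=K@(Rm.T@(np.array(P)-np.array(p["xyz"])));return v[:2]/v[2]
E
python3 - <<'E'
from h import *
np.set_printoptions(precision=4,suppress=True)
o=get_obs();print(o["time"],o["position"],o["tool_rot"],o["q"])
for c in ["top","side"]:
    im=imaging.camera(c);cv2.imwrite(f"pics/{c}0.png",im[:,:,::-1])
    print(c,imaging.camera_params(c))
    for t in ["valve_box","cover","jar_mid","tube_mid","wrench"]:
        r=imaging.tip_of(c,t)
        z=dict(cover=.078,jar_mid=.0425,tube_mid=.0375).get(t,0)
        for k in r[:2]: print(c,t,k["confidence"],k["pixel"],at(c,k["pixel"],z))
a=cv2.imread("pics/top0.png");b=cv2.imread("pics/side0.png")
cv2.imwrite("pics/both0.png",cv2.resize(np.vstack([a,b]),(400,600)))
r=imaging.cut_out("top","valve_box")
E
```

```text
pics
0.0 [0.2554 0.5696 0.2216] [ 0.1473  0.6917 -0.1487  0.6912] [ 0.9705  0.5285  1.4339 -0.      1.1814 -0.1785]
top {'camera_matrix': array([[481.8778,   0.    , 257.0577],
       [  0.    , 481.8778, 196.2605],
       [  0.    ,   0.    ,   1.    ]]), 'xyz': array([0.4681, 0.0677, 1.4966]), 'rotation': array([-0.6982,  0.7136, -0.0398,  0.0406])}
top valve_box 0.91 [284.5, 226.8] [ 0.5418 -0.0155  0.    ]
top cover 0.95 [328.6, 222.8] [ 0.5468 -0.1413  0.078 ]
top jar_mid 0.63 [255.8, 168.4] [0.7199 0.0695 0.0425]
top tube_mid 0.52 [390.0, 214.9] [ 0.569  -0.3342  0.0375]
top wrench 0.67 [166.8, 227.4] [0.5479 0.3498 0.    ]
side {'camera_matrix': array([[452.7183,   0.    , 252.8743],
       [  0.    , 452.7183, 186.8923],
       [  0.    ,   0.    ,   1.    ]]), 'xyz': array([ 0.3599, -0.9742,  0.7339]), 'rotation': array([ 0.864 , -0.1223,  0.0562, -0.4852])}
side cover 0.95 [235.0, 233.8] [ 0.5334 -0.132   0.078 ]
side jar_mid 0.64 [284.7, 193.7] [0.7218 0.0537 0.0425]
side tube_mid 0.73 [280.4, 306.5] [ 0.5764 -0.3452  0.0375]
```

View pics/top0.png

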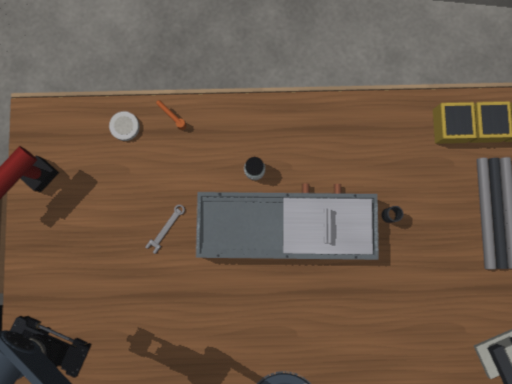

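View pics/side0.png

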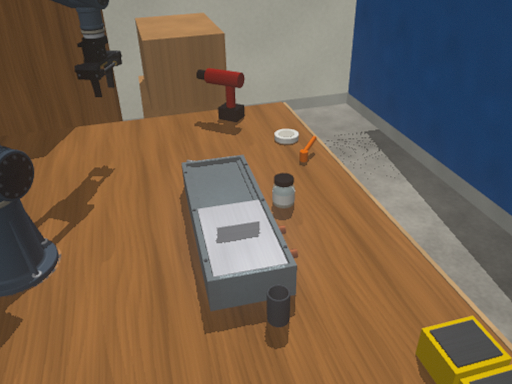

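The top view shows the box spanning columns 197–378 and rows 192–262, with its +y end to the left (world +y). The cover is over the right half with its tab at about (328,226). The tube is at (392,214), the jar at (255,167) and the wrench at (166,228). I'll now fit the box pose to its masks.

```bash
cat > fit.py <<'E'
from h import *
from scipy.optimize import minimize
np.set_printoptions(precision=4,suppress=True)
masks={}
for c in ["top","side"]:
    imaging.camera(c)
    r=imaging.cut_out(c,"valve_box"); r2=imaging.cut_out(c,"cover")
    if not r: print(c,"none");continue
    m=r[0]["pixels"].astype(bool)
    for k in r2[:1]:
        if k["confidence"]>.6: m=m|k["pixels"].astype(bool)
    m=cv2.morphologyEx(m.astype(np.uint8),cv2.MORPH_OPEN,np.ones((5,5)))
    h=cv2.convexHull(cv2.findNonZero(m));f=np.zeros_like(m);cv2.fillConvexPoly(f,h,1)
    masks[c]=f;print(c,r[0]["confidence"],r[0]["box"],m.sum(),f.sum())
C=np.array([[x,y,z] for x in(-.096,.096) for y in(-.265,.265) for z in(0,.086)])
def hull(c,v):
    Cw=C@R.from_euler('z',v[2]).as_matrix().T+[v[0],v[1],0]
    return cv2.convexHull(np.array([proj(c,P) for P in Cw],np.float32))
def cost(v,cs):
    t=0
    for c in cs:
        g=np.zeros_like(masks[c]);cv2.fillConvexPoly(g,np.round(hull(c,v)*16).astype(np.int32),1,shift=4)
        t+=(g!=masks[c]).sum()/masks[c].sum()
    return t
for cs in [["top"],["side"],["top","side"]]:
    if not all(c in masks for c in cs): continue
    s=minimize(cost,[.54,-.015,0],args=(cs,),method="Nelder-Mead",options=dict(initial_simplex=[[.54,-.015,0],[.56,-.015,0],[.54,.01,0],[.54,-.015,.08]]))
    print(cs,s.x,s.fun)
v=s.x
for c in masks:
    im=cv2.imread(f"pics/{c}0.png");cv2.polylines(im,[np.round(hull(c,v)*16).astype(np.int32)],True,(0,0,255),1,shift=4)
    h=hull(c,v)[:,0];x,y=np.maximum(h.min(0).astype(int)-15,0);X,Y=h.max(0).astype(int)+15
    cv2.imwrite(f"pics/{c}1.png",cv2.resize(im[y:Y,x:X],None,fx=3,fy=3,interpolation=cv2.INTER_CUBIC))
E
python3 fit.py
```

```text
top 0.76 [288.9, 227.1, 185.8, 72.8] 11813 12167
side none
['top'] [ 0.5413 -0.0186 -0.0371] 0.005095750801347909
```

View pics/top1.png

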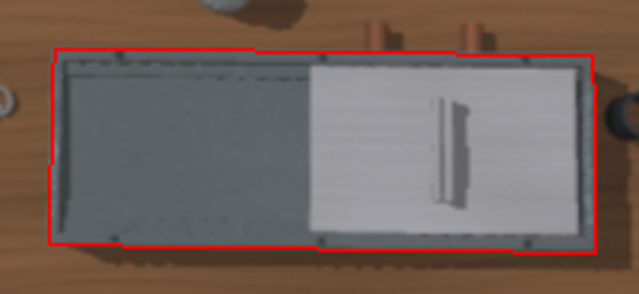

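The fitted outline follows the box edges closely. The tab is at about (440,150) in the crop, which agrees with the tip_of report. Next I'll work out the first move.

```bash
cat > plan.py <<'E'
from h import *
np.set_printoptions(precision=2,suppress=True)
BO=np.array([.5413,-.0186,0]);BY=-.0371
RB=R.from_euler('z',BY)
def w2b(p): return RB.inv().apply(np.array(p)-BO)
def b2w(p): return BO+RB.apply(p)
# desired tool rot: x down, y along s*box x
def rots():
    out=[]
    for s in (1,-1):
        X=np.array([0,0,-1.]);Y=RB.apply([s,0,0]);out.append(R.from_matrix(np.c_[X,Y,np.cross(X,Y)]))
    return out
def status():
    o=get_obs();T=R.from_quat(o["tool_rot"])
    print("t",round(o["time"],2),"TCP box mm",w2b(o["position"])*1e3,"F box",RB.inv().apply(o["ft_force"]),"grip",round(o["grip_width"]*1e3,1))
    print("tool axes in box (cols)\n",(RB.inv()*T).as_matrix())
    print("turn needed (tool deg)",[ (T.inv()*r).as_rotvec(degrees=True) for r in rots()])
    return o,T
def go(target):  # box mm -> tool-axis shift with current rot
    o=get_obs();T=R.from_quat(o["tool_rot"]);d=b2w(np.array(target)/1e3)-o["position"]
    print("to",target,"tool shift now",T.inv().apply(d)*1e3,"after align",[r.inv().apply(d)*1e3 for r in rots()])
E
python3 - <<'E'
from plan import *
o,T=status();print("q",np.array(o["q"]))
print("cover box mm",w2b(at("top",[328.6,222.8],.078))*1e3)
for k in imaging.cut_out("top","cover")[:1]:
    m=k["pixels"].astype(np.uint8);r=cv2.minAreaRect(cv2.findNonZero(m))
    print("cover corners box",[w2b(at("top",p,.082))*1e3 for p in cv2.boxPoints(r)])
for n,p,z in [("jar",[255.8,168.4],.04),("tube",[390,214.9],.037),("wr",[166.8,227.4],0)]: print(n,w2b(at("top",p,z))*1e3)
# tab top row/col check
for y in(-125,-115): print(y,[proj("top",b2w([x/1e3,y/1e3,.112])) for x in(-50,50)])
go([0,-165,180])
E
```

```text
t 0.95 TCP box mm [-307.08  577.81  222.56] F box [-1.01 -0.47  0.9 ] grip 87.0
tool axes in box (cols)
 [[ 0.    0.38  0.93]
 [ 0.    0.93 -0.38]
 [-1.    0.    0.  ]]
turn needed (tool deg) [array([67.95,  0.  , -0.  ]), array([-112.05,    0.  ,    0.  ])]
q [ 0.97  0.53  1.43 -0.    1.18 -0.18]
cover box mm [  10.08 -122.37   78.  ]
cover corners box [array([-83.14,  11.18,  82.  ]), array([81.05, 12.7 , 82.  ]), array([  85.05, -252.89,   82.  ]), array([ -79.12, -250.93,   82.  ])]
jar [175.67  94.72  40.  ]
tube [  39.38 -314.5    37.  ]
wr [ -7.09 368.39   0.  ]
-125 [array([331.28, 243.12]), array([331.21, 208.28])]
-115 [array([327.78, 243.07]), array([327.73, 208.23])]
to [0, -165, 180] tool shift now [  42.55 -573.27  563.43] after align [array([ 42.56, 307.1 , 742.82]), array([  42.56, -307.1 , -742.82])]
```

```bash
python3 -m inch '[[0,[0,0,0],[10,0,0]],[0,[0,0,0],[10,0,0]],[0,[0,0,0],[10,0,0]],[0,[0,0,0],[10,0,0]],[0,[0,0,0],[10,0,0]],[0,[0,0,0],[10,0,0]],[0,[0,0,0],[8,0,0]],[0,[0,23,56],[0,0,0]],[0,[0,23,56],[0,0,0]],[0,[0,23,56],[0,0,0]],[0,[0,23,56],[0,0,0]],[0,[0,23,56],[0,0,0]]]' 10; python3 -c "
from plan import *
status();go([0,-165,180])"
```

```text
time: 2.5
position: [0.3523, 0.2798, 0.2226]
tool_rot: [0.52, 0.482, -0.514, 0.483]
ft_force: [1.3, -0.0, 0.1]
grip_width: 0.0003
t 2.5 TCP box mm [-199.9   291.15  222.61] F box [1.27 0.01 0.15] grip 0.3
tool axes in box (cols)
 [[ 0.01  1.   -0.03]
 [ 0.01 -0.03 -1.  ]
 [-1.    0.01 -0.01]]
turn needed (tool deg) [array([-1.84, -0.3 , -0.35]), array([178.16,  -0.55,   0.46])]
to [0, -165, 180] tool shift now [ 41.55 214.2  449.71] after align [array([ 42.61, 199.9 , 456.15]), array([  42.61, -199.9 , -456.15])]
```

```bash
python3 -m inch '[[0,[0,25,54],[0,0,0]],[0,[0,25,54],[0,0,0]],[0,[0,25,54],[0,0,0]],[0,[0,25,54],[0,0,0]],[0,[0,25,54],[0,0,0]],[0,[3,25,54],[0,0,0]],[0,[3,25,54],[0,0,0]],[0,[3,25,54],[0,0,0]],[0,[0,0,0],[0,0,0]]]'; python3 -c "
from plan import *
status();go([0,-160,96])"
```

```text
time: 3.62
position: [0.53, -0.1859, 0.2161]
tool_rot: [0.524, 0.476, -0.513, 0.485]
ft_force: [-0.2, 0.9, 0.3]
grip_width: 0.0004
t 3.62 TCP box mm [  -5.09 -167.62  216.14] F box [-0.25  0.88  0.34] grip 0.4
tool axes in box (cols)
 [[ 0.02  1.   -0.04]
 [ 0.   -0.04 -1.  ]
 [-1.    0.02 -0.  ]]
turn needed (tool deg) [array([-2.23, -0.2 , -1.15]), array([177.76,  -1.78,   0.31])]
to [0, -160, 96] tool shift now [120.24   2.39  -7.35] after align [array([120.14,   5.09,  -7.62]), array([120.14,  -5.09,   7.62])]
```

```bash
python3 -m inch '[[0,[40,2,0],[-2,0,-1]],[0,[40,2,0],[0,0,0]],[0,[30,2,0],[0,0,0]],[0,[10,0,0],[0,0,0]],[0,[0,0,0],[0,0,0]]]'; python3 -c "
from plan import *
status();go([0,-160,96])
im=imaging.camera('side');cv2.imwrite('pics/s2.png',cv2.resize(im[120:340,130:350,::-1],None,fx=2.5,fy=2.5))"
```

```text
time: 4.25
position: [0.5373, -0.1839, 0.095]
tool_rot: [0.512, 0.49, -0.508, 0.49]
ft_force: [-1.0, -0.3, 0.5]
grip_width: 0.0004
t 4.25 TCP box mm [   2.11 -165.32   94.99] F box [-0.96 -0.31  0.51] grip 0.4
tool axes in box (cols)
 [[ 0.  1. -0.]
 [ 0. -0. -1.]
 [-1.  0. -0.]]
turn needed (tool deg) [array([-0.15, -0.21, -0.22]), array([179.85,  -0.34,   0.34])]
to [0, -160, 96] tool shift now [-1.   -2.12 -5.32] after align [array([-1.01, -2.11, -5.32]), array([-1.01,  2.11,  5.32])]
```

View pics/s2.png

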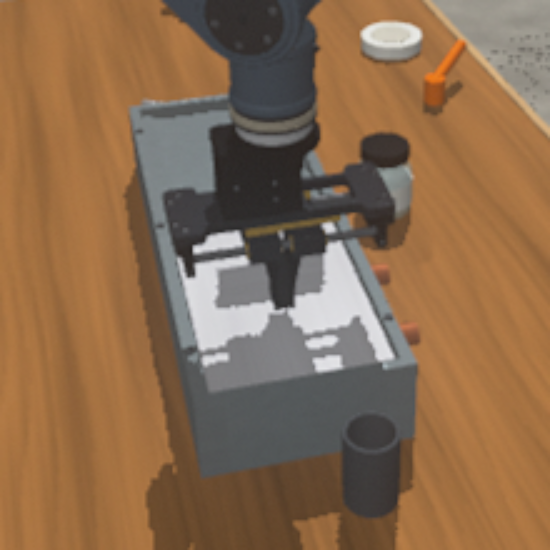

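The closed fingers stand just on the -y side of the tab, around (283,300) in the crop, clear above the plate. I'll push now.

```bash
python3 -m inch '[[0,[0,0,-15],[0,0,0]],[0,[0,0,-15],[0,0,0]],[0,[0,0,-20],[0,0,0]],[0,[0,0,-20],[0,0,0]],[0,[0,0,-25],[0,0,0]],[0,[0,0,-25],[0,0,0]],[0,[0,0,-25],[0,0,0]],[0,[0,0,-25],[0,0,0]],[0,[0,0,-25],[0,0,0]]]'; python3 -c "
from plan import *
status();go([0,110,96])"
```

```text
time: 5.42
position: [0.5462, 0.0224, 0.0994]
tool_rot: [0.511, 0.487, -0.507, 0.494]
ft_force: [1.3, -1.9, -1.6]
grip_width: 0.0003
t 5.42 TCP box mm [ 3.39 41.16 99.41] F box [ 1.37 -1.86 -1.63] grip 0.3
tool axes in box (cols)
 [[ 0.01  1.    0.  ]
 [-0.    0.   -1.  ]
 [-1.    0.01  0.  ]]
turn needed (tool deg) [array([ 0.  ,  0.11, -0.63]), array([-179.99,    0.99,    0.17])]
to [0, 110, 96] tool shift now [  3.25  -3.42 -68.84] after align [array([  3.41,  -3.39, -68.84]), array([ 3.41,  3.39, 68.84])]
```

```bash
python3 -m inch '[[0,[2,-1,-20],[0,0,0]],[0,[1,-1,-18],[0,0,0]],[0,[0,-1,-12],[0,0,0]],[0,[0,0,-8],[0,0,0]],[0,[0,0,-6],[0,0,0]],[0,[0,0,-5],[0,0,0]]]'; python3 -c "
from plan import *
status()"
```

```text
time: 6.18
position: [0.5451, 0.0899, 0.0974]
tool_rot: [-0.504, -0.487, 0.508, -0.502]
ft_force: [-1.5, -24.8, 3.0]
grip_width: 0.0008
t 6.17 TCP box mm [ -0.28 108.58  97.43] F box [ -0.61 -24.85   3.  ] grip 0.8
tool axes in box (cols)
 [[ 0.01  1.    0.01]
 [-0.02  0.01 -1.  ]
 [-1.    0.01  0.02]]
turn needed (tool deg) [array([ 0.81,  1.11, -0.65]), array([-179.18,    1.02,    1.73])]
```

```bash
python3 -m inch '[[0,[0,0,12],[0,0,0]],[0,[-20,0,10],[0,0,0]],[0,[-50,0,0],[0,0,0]],[0,[-50,0,0],[0,0,0]],[0,[0,0,0],[1,1,-1]]]'; python3 - <<'E'
from plan import *
status()
ims=[]
for c in ["top","side","wrist"]:
    im=imaging.camera(c)[:,:,::-1].copy()
    for t,z in [("cover",.078),("marked_axis",.054),("marked_tip",.054),("plain_axis",.054),("plain_tip",.054)]:
        for k in imaging.tip_of(c,t)[:2]: print(c,t,k["confidence"],k["pixel"],w2b(at(c,k["pixel"],z))*1e3)
    if c=="top": im=im[180:275,185:390]
    if c=="side": im=im[140:310,160:310]
    ims.append(cv2.resize(im,(400,int(400*im.shape[0]/im.shape[1])),interpolation=cv2.INTER_CUBIC))
H=np.zeros((600,800,3),np.uint8)
H[:ims[0].shape[0],:400]=ims[0];H[200:200+ims[2].shape[0],:400]=ims[2];H[:ims[1].shape[0],400:]=ims[1]
cv2.imwrite("pics/c3.png",H)
E
```

```text
time: 6.8
position: [0.5415, 0.0698, 0.2193]
tool_rot: [-0.51, -0.493, 0.514, -0.483]
ft_force: [1.0, -0.1, 0.9]
grip_width: 0.0005
t 6.8 TCP box mm [ -3.08  88.35 219.3 ] F box [ 1.01 -0.01  0.88] grip 0.5
tool axes in box (cols)
 [[-0.01  1.   -0.01]
 [ 0.   -0.01 -1.  ]
 [-1.   -0.01 -0.  ]]
turn needed (tool deg) [array([-0.6 , -0.27,  0.78]), array([179.39,   1.22,   0.43])]
top cover 0.6 [242.9, 224.1] [  2.42 129.8   78.  ]
top marked_axis 0.91 [335.1, 215.6] [  33.43 -145.36   54.  ]
top marked_axis 0.16 [167.9, 229.1] [-14.62 354.63  54.  ]
top marked_tip 0.73 [344.1, 233.1] [ -18.52 -172.06   54.  ]
top plain_axis 0.67 [303.6, 214.6] [ 35.   -50.94  54.  ]
top plain_tip 0.4 [309.3, 232.4] [-18.02 -68.19  54.  ]
side cover 0.74 [219.3, 182.7] [  0.01 129.5   78.  ]
side marked_axis 0.72 [254.6, 247.8] [  35.6  -147.49   54.  ]
side marked_axis 0.43 [233.3, 257.1] [ -19.52 -167.55   54.  ]
side marked_tip 0.84 [232.7, 257.6] [ -21.19 -168.92   54.  ]
side plain_axis 0.59 [227.0, 228.8] [-13.8  -57.35  54.  ]
side plain_tip 0.74 [226.3, 233.0] [-18.62 -73.89  54.  ]
wrist cover 0.76 [258.6, 150.6] [  0.58 124.29  78.  ]
```

View pics/c3.png

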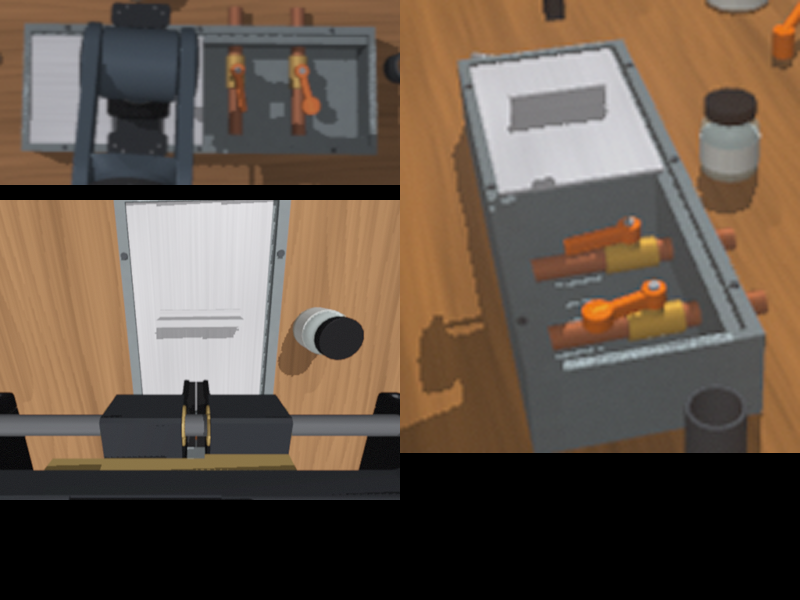

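The cover is at its stop. In the composite, the marked lever with the disc is at the right-hand valve: in the top crop its axis is near (303,72) and its disc near (311,104). That puts it at the box y −158 place at about 0.27 rad. The network's axis reading is about 5 px off, and the nominal position fits better. The plain lever is at y −60.

```bash
python3 -m inch '[[0,[0,-2,50],[-0.6,-0.3,0.8]],[0,[0,-2,55],[0,0,0]],[0,[0,-2,55],[0,0,0]],[0,[10,-1,52],[0,0,0]],[0,[20,0,10],[0,0,0]],[0,[20,0,0],[0,0,0]],[0,[0,0,0],[0,0,0]]]'; python3 -c "
from plan import *
status();go([-10,-125,51])"
```

```text
time: 8.57
position: [0.526, -0.1603, 0.1663]
tool_rot: [-0.507, -0.49, 0.51, -0.493]
ft_force: [-0.0, 0.4, -0.3]
grip_width: 0.0006
t 8.57 TCP box mm [ -10.   -142.16  166.29] F box [-0.06  0.44 -0.28] grip 0.6
tool axes in box (cols)
 [[ 0.  1.  0.]
 [-0.  0. -1.]
 [-1.  0.  0.]]
turn needed (tool deg) [array([ 0.15,  0.27, -0.01]), array([-179.85,    0.02,    0.42])]
to [-10, -125, 51] tool shift now [115.21   0.02 -17.7 ] after align [array([115.29,  -0.  , -17.16]), array([115.29,   0.  ,  17.16])]
```

```bash
python3 -m inch '[[0,[0,0,-17],[0,0,0]],[0,[25,0,0],[0,0,0]],[0,[20,0,0],[0,0,0]],[0,[0,0,0],[0,0,0]]]'; python3 - <<'E'
from plan import *
status();go([-10,-125,51])
im=imaging.camera("side")[:,:,::-1];a=cv2.resize(im[140:310,160:310],None,fx=2.6,fy=2.6,interpolation=cv2.INTER_CUBIC)
im=imaging.camera("wrist")[:,:,::-1];b=cv2.resize(im,(400,300))
H=np.zeros((max(a.shape[0],300),a.shape[1]+400,3),np.uint8);H[:a.shape[0],:a.shape[1]]=a;H[:300,a.shape[1]:]=b
cv2.imwrite("pics/c4.png",H)
E
```

```text
time: 9.07
position: [0.5292, -0.139, 0.1243]
tool_rot: [0.508, 0.489, -0.508, 0.495]
ft_force: [-0.5, -0.5, 0.5]
grip_width: 0.0004
t 9.07 TCP box mm [  -7.62 -120.76  124.3 ] F box [-0.52 -0.48  0.54] grip 0.4
tool axes in box (cols)
 [[ 0.01  1.    0.01]
 [-0.01  0.01 -1.  ]
 [-1.    0.01  0.01]]
turn needed (tool deg) [array([ 0.33,  0.35, -0.36]), array([-179.67,    0.57,    0.54])]
to [-10, -125, 51] tool shift now [73.31 -2.86  3.78] after align [array([73.3 , -2.38,  4.24]), array([73.3 ,  2.38, -4.24])]
```

View pics/c4.png

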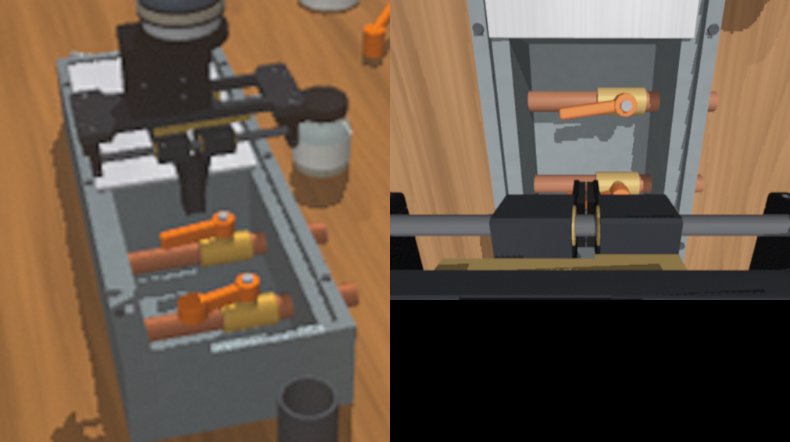

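The fingers hang over the well at (193,205) and still above it. I'll check lever positions against the wrist view before going down.

```bash
python3 - <<'E'
from plan import *
for n,p,z in [("plain axis",(301,134),.062),("plain end",(220,145),.062),("marked axis",(290,238),.062),("rim L",(487-390,30),0.086)]:
    p=np.array(p) if n!="rim L" else np.array(p)*1.28
    print(n,w2b(at("wrist",p,z))*1e3)
for n,z in [("plain_axis",.054),("plain_tip",.054),("marked_axis",.054)]:
    for k in imaging.tip_of("wrist",n)[:1]: print(n,k["confidence"],k["pixel"],w2b(at("wrist",k["pixel"],z))*1e3)
E
```

```text
plain axis [ 31.53 -62.    62.  ]
plain end [-28.58 -70.33  62.  ]
marked axis [  27.23 -146.73   62.  ]
rim L [-82.17  -3.32  86.  ]
plain_axis 0.87 [302.4, 134.3] [ 34.35 -63.57  54.  ]
plain_tip 0.85 [230.3, 145.7] [-21.02 -72.77  54.  ]
marked_axis 0.98 [294.7, 248.4] [  33.25 -161.59   54.  ]
```

The wrist view puts the axes at (33,−63) and (33,−161) mm, so my box frame is only about 3 mm off. Going down.

```bash
python3 -m inch '[[0,[25,-2,7],[0.3,0.3,-0.3]],[0,[25,0,0],[0,0,0]],[0,[15,0,0],[0,0,0]],[0,[7,0,0],[0,0,0]],[0,[0,0,0],[0,0,0]]]'; python3 -c "
from plan import *
status();go([-10,-128,51]);go([-12,-153,51])"
```

```text
time: 9.95
position: [0.5321, -0.1499, 0.0557]
tool_rot: [0.511, 0.485, -0.508, 0.495]
ft_force: [-0.1, -0.2, 0.3]
grip_width: 0.0006
t 9.95 TCP box mm [  -4.31 -131.53   55.69] F box [-0.06 -0.16  0.33] grip 0.6
tool axes in box (cols)
 [[ 0.01  1.   -0.  ]
 [-0.01 -0.   -1.  ]
 [-1.    0.01  0.01]]
turn needed (tool deg) [array([-0.05,  0.37, -0.75]), array([179.94,  -1.17,  -0.58])]
to [-10, -128, 51] tool shift now [ 4.59 -5.75 -3.56] after align [array([ 4.69, -5.69, -3.53]), array([4.69, 5.69, 3.53])]
to [-12, -153, 51] tool shift now [ 4.73 -7.73 21.44] after align [array([ 4.69, -7.69, 21.47]), array([  4.69,   7.69, -21.47])]
```

```bash
python3 -m inch '[[0,[5,-6,5],[0,0,-0.7]],[0,[0,-2,10],[0,0,0]],[0,[0,0,10],[0,0,0]],[0,[0,0,10],[0,0,0]],[0,[0,2,10],[0,0,0]]]'; python3 -c "
from plan import *
status();go([-8,-186,51])"
```

```text
time: 10.58
position: [0.5253, -0.1945, 0.052]
tool_rot: [0.51, 0.488, -0.51, 0.491]
ft_force: [9.7, 12.3, -2.4]
grip_width: 0.0006
t 10.57 TCP box mm [  -9.44 -176.36   52.  ] F box [ 9.27 12.68 -2.42] grip 0.6
tool axes in box (cols)
 [[ 0.  1. -0.]
 [-0. -0. -1.]
 [-1.  0.  0.]]
turn needed (tool deg) [array([-0.2 ,  0.12, -0.21]), array([179.8 ,  -0.33,  -0.19])]
to [-8, -186, 51] tool shift now [1.03 1.47 9.64] after align [array([1.  , 1.44, 9.64]), array([ 1.  , -1.44, -9.64])]
```

```bash
python3 -m inch '[[0,[0,5,5],[0,0,0]],[0,[0,6,6],[0,0,0]]]'; python3 - <<'E'
from plan import *
status()
for c in("side","top"):
    im=imaging.camera(c)[:,:,::-1]
    for t in("marked_tip","marked_axis"):
        for k in imaging.tip_of(c,t)[:1]: print(c,t,k["confidence"],k["pixel"],w2b(at(c,k["pixel"],.054))*1e3)
    if c=="side": cv2.imwrite("pics/c5.png",cv2.resize(im[190:310,180:310],None,fx=4,fy=4,interpolation=cv2.INTER_CUBIC))
E
```

```text
time: 10.82
position: [0.5351, -0.2038, 0.0519]
tool_rot: [0.512, 0.49, -0.509, 0.488]
ft_force: [3.7, 11.0, 3.2]
grip_width: 0.0002
t 10.82 TCP box mm [   0.71 -185.29   51.88] F box [ 3.31 11.11  3.19] grip 0.2
tool axes in box (cols)
 [[ 0.    1.   -0.01]
 [ 0.   -0.01 -1.  ]
 [-1.    0.   -0.  ]]
turn needed (tool deg) [array([-0.35, -0.26, -0.06]), array([179.65,  -0.1 ,   0.4 ])]
side marked_tip 0.58 [250.7, 264.9] [  13.11 -203.75   54.  ]
side marked_axis 0.96 [256.0, 251.2] [  35.86 -160.42   54.  ]
top marked_tip 0.53 [306.1, 212.7] [ 40.83 -58.41  54.  ]
top marked_axis 0.73 [337.9, 217.3] [  28.45 -153.73   54.  ]
```

View pics/c5.png

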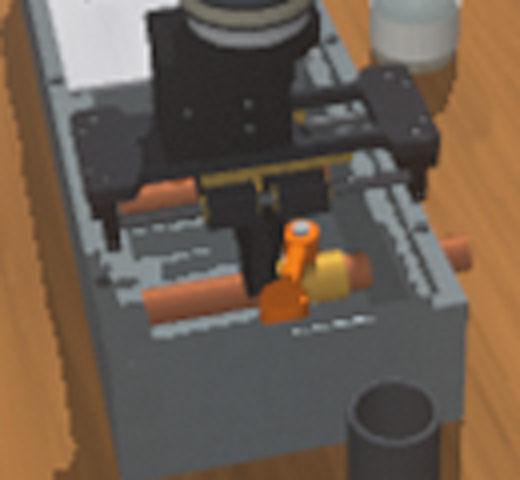

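The lever is at about 65°, with its disc at (285,300) and the fingers in the corner between bar and disc. The rest of the push is mostly along box +x.

```bash
python3 -m inch '[[0,[0,5,2],[0,0,0]],[0,[0,5,1],[0,0,0]],[0,[0,4,0],[0,0,0]],[0,[0,4,0],[0,0,0]]]'; python3 - <<'E'
from plan import *
status()
imaging.camera("side")
for t in("marked_tip","marked_axis"):
    for k in imaging.tip_of("side",t)[:1]: print(t,k["confidence"],k["pixel"],w2b(at("side",k["pixel"],.054))*1e3)
E
```

```text
time: 11.62
position: [0.5508, -0.2098, 0.0519]
tool_rot: [-0.51, -0.491, 0.511, -0.488]
ft_force: [-4.8, -0.5, 3.3]
grip_width: 0.0007
t 11.62 TCP box mm [  16.56 -190.68   51.95] F box [-4.73 -0.63  3.26] grip 0.7
tool axes in box (cols)
 [[-0.  1. -0.]
 [ 0. -0. -1.]
 [-1. -0. -0.]]
turn needed (tool deg) [array([-0.26, -0.15,  0.27]), array([179.74,   0.43,   0.24])]
marked_tip 0.45 [257.6, 267.8] [  25.79 -217.03   54.  ]
marked_axis 0.57 [254.2, 247.3] [  35.12 -145.45   54.  ]
```

```bash
for i in 1; do python3 -m inch '[[0,[0,4,0],[0,0,0]],[0,[0,4,0],[0,0,0]],[0,[0,4,0],[0,0,0]]]'; done; python3 -c "
from plan import *
status()"
```

```text
time: 12.15
position: [0.5509, -0.209, 0.0511]
tool_rot: [-0.503, -0.5, 0.515, -0.481]
ft_force: [-11.8, -2.7, 6.6]
grip_width: 0.0007
t 12.15 TCP box mm [  16.65 -189.92   51.07] F box [-11.68  -3.1    6.59] grip 0.7
tool axes in box (cols)
 [[-0.03  1.    0.  ]
 [ 0.01  0.   -1.  ]
 [-1.   -0.03 -0.01]]
turn needed (tool deg) [array([ 0.07, -0.37,  1.77]), array([-179.9 ,   -2.78,   -0.57])]
```

```bash
python3 -m inch '[[0,[0,7,0],[0,0,0]],[0,[0,7,0],[0,0,0]]]'; python3 -c "
from plan import *
status()"; python3 -m inch '[[0,[0,-10,-3],[0,0,0]],[0,[0,-12,-6],[0,0,0]],[0,[-30,0,0],[0,0,0]],[0,[-50,0,0],[0,0,0]],[0,[-50,0,0],[0,0,0]],[0,[-10,-50,-20],[0,0,0]],[0,[0,-55,-20],[0,0,0]],[0,[0,-55,-20],[0,0,0]]]'; python3 - <<'E'
from plan import *
status();ims=[]
for c in("side","top"):
    im=imaging.camera(c)[:,:,::-1]
    for t,z in[("marked_tip",.054),("marked_axis",.054),("plain_tip",.054),("cover",.078)]:
        for k in imaging.tip_of(c,t)[:1]: print(c,t,k["confidence"],k["pixel"],w2b(at(c,k["pixel"],z))*1e3)
    im=im[140:310,160:310] if c=="side" else im[180:275,185:390]
    ims.append(cv2.resize(im,(400,int(400*im.shape[0]/im.shape[1])),interpolation=cv2.INTER_CUBIC))
H=np.zeros((ims[0].shape[0],800,3),np.uint8);H[:,:400]=ims[0];H[:ims[1].shape[0],400:]=ims[1]
cv2.imwrite("pics/c6.png",H)
E
```

```text
time: 12.4
position: [0.5508, -0.2088, 0.051]
tool_rot: [-0.494, -0.51, 0.52, -0.474]
ft_force: [-17.9, -4.5, 14.2]
grip_width: 0.0003
t 12.4 TCP box mm [  16.53 -189.71   50.99] F box [-17.74  -5.19  14.16] grip 0.3
tool axes in box (cols)
 [[-0.06  1.    0.01]
 [ 0.01  0.01 -1.  ]
 [-1.   -0.06 -0.01]]
turn needed (tool deg) [array([ 0.41, -0.56,  3.57]), array([-179.5 ,   -5.59,   -0.87])]
time: 13.4
position: [0.3863, -0.1362, 0.2046]
tool_rot: [-0.5, -0.501, 0.515, -0.484]
ft_force: [0.1, 0.8, 0.6]
grip_width: 0.0004
t 13.4 TCP box mm [-150.49 -123.24  204.64] F box [0.07 0.78 0.61] grip 0.4
tool axes in box (cols)
 [[-0.03  1.    0.01]
 [ 0.    0.01 -1.  ]
 [-1.   -0.03 -0.  ]]
turn needed (tool deg) [array([ 0.37, -0.06,  1.9 ]), array([-179.61,   -2.97,   -0.1 ])]
side marked_tip 0.73 [259.6, 268.0] [  29.93 -218.8    54.  ]
side marked_axis 0.89 [255.0, 250.4] [  34.28 -157.     54.  ]
side plain_tip 0.7 [230.4, 232.5] [ -8.43 -74.51  54.  ]
side cover 0.62 [218.7, 178.1] [  2.67 155.35  78.  ]
top marked_tip 0.64 [356.6, 216.4] [  32.01 -209.76   54.  ]
top marked_axis 0.79 [337.0, 215.1] [  35.02 -151.06   54.  ]
top plain_tip 0.52 [307.1, 235.7] [-27.95 -61.66  54.  ]
top cover 0.79 [245.5, 223.8] [  3.42 122.16  78.  ]
```

View pics/c6.png

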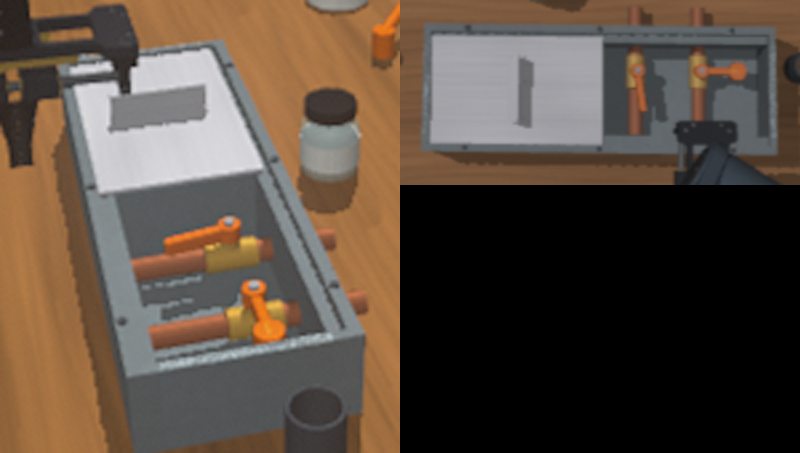

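The lever lies exactly along the box's −y in the top view, from (702,71) to (738,71). The plain lever is unchanged, the cover is against its stop and the hand is clear.

```bash
python3 -m inch '[[0,[0,0,0],[0,0,0]],[0,[0,0,0],[0,0,0]]]' && python3 -c "
from h import *
print(get_obs()['joint_velocities']);print(robot.hand_in())"
```

```text
time: 14.15
position: [0.3888, -0.1379, 0.2037]
tool_rot: [-0.499, -0.502, 0.516, -0.482]
ft_force: [0.8, 0.0, -0.2]
grip_width: 0.0007
[ 0.00104945  0.00474659 -0.00324727  0.00181748  0.00214007  0.00099227]
the job is handed in; nothing more can be done
None
```

I pushed the cover by its tab to its stop, turned the marked lever shut and handed the job in at about 14 s. `hand_in()` gives no verdict, so these are my own last checks:

- **Cover:** the force rose to about 25 N at the stop, and the last top picture shows the cover over the closed half.
- **Marked lever:** I pushed with the closed fingers. It stopped moving while the push rose from 12 to 18 N. In the last top picture it points straight along the box's −y.
- **Plain lever, jar and tube:** they look unmoved in the last pictures. The wrench was outside those crops, so I did not check it again, but the hand never worked near it.
- **Hand:** it ended clear of everything at 0.20 m height, with wrist force near zero.

Some readings disagreed:

- **Cover origin:** the side camera put it at box y +155 mm, but the top camera gave +122 mm, which fits the stop at +125 mm.
- **Plain lever tip:** the last network readings scattered by about 10–20 mm between cameras. I judged it unmoved from the pictures and because the fingers went down about 40 mm away from it.
- **Box frame:** my fitted position was off by about 3 mm.

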